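Scrub out the plaster-mixing beaker

TASK

The steel beaker for mixing casting plaster lies tilted in its draining stand with a cake of set plaster of unknown thickness at the bottom. Take the bottle brush from its rest, push it in along the middle of the beaker until its soft end can be felt to press lightly on the cake, then lay the bristles lightly on the beaker's lower wall and scrub with two full strokes, each drawn from just above the cake up until a good half of the bristle head is out of the mouth, keeping a light pressure on the wall and never pressing hard. Then lay the brush back in its rest as it was, and leave the things around where they stand.

Things in the scene. Friction and masses are not known exactly. Their poses are not given: they have to be found in the camera images.
- brush_grip (a point): Bottle brush, 217 mm long, 0.09 kg. Middle of its wooden handle, the place to grip. Axes: x along the brush to its tip, y sideways, z up out of the rest. The handle is a rounded bar 16 mm wide (y), 20 mm thick (z), from x = -42 to 37 mm, then a round shoulder 21 mm across to x = 45 mm. In its rest the brush slopes 25 degrees down to the tip and this point is 108 mm above the bench.
- brush_ferrule (a point): Middle of the steel ferrule, 10 mm across, 55 mm from brush_grip along the brush (ferrule from 45 to 66 mm). From 66 mm on, the thin twisted-wire stem springs sideways in all directions: about 0.8 N per mm at the middle of the bristles; it comes back straight. Axes as brush_grip.
- brush_head (a point): Middle of the black cylindrical bristle head: 31 mm across, 62 mm long, 133 mm from brush_grip along the brush. Axes as brush_grip.
- brush_tip (a point): End of the soft grey tuft (about 24 mm across) at the tip of the brush, 178.5 mm from brush_grip along the brush. The tuft is sprung along the brush: it gives way 10 mm at 0.5 N per mm, then is solid. Axes as brush_grip.
- beaker: Round steel beaker, fixed in a heavy stand, tilted 45 degrees, mouth up and towards the robot. Origin: centre of its underside, 52 mm above the bench. z runs along its axis to the mouth; -x points to the lower wall (obliquely down), +x to the upper wall. Inside a plain cylinder 78 mm across; outside 84 mm, 90 mm at the rim. The bristles touch a wall when the head's centre is about 23.5 mm off the axis.
- beaker_mouth (a point): Centre of the beaker's mouth, in the plane of the rim, 135 mm from the underside. Axes as beaker. The inner floor is 131 mm below it, and on it lies a white cake of set plaster filling the bottom; the cake's top is somewhere from 95 to 125 mm below the rim and is not measured.
- brush_rest: Dark wooden brush rest, 150 x 72 mm, fixed. Origin on the bench under it; x points the way of the brush's tip. The ferrule lies in a 13 mm slot with flared sides in an upright fork, 46 to 59 mm from brush_grip, the shoulder just behind the fork; the head lies in a shallow saddle; the handle overhangs. Brush home: brush_grip at x = -75, y = 0, z = 108 mm here.
- wax_tin: Bystander: round wooden box 63 mm across, 23 mm high; origin under it.
- fire_brick: Bystander: soldering brick 68 x 160 x 36 mm; origin under it.
- flux_jar: Bystander: small jar 40 mm across, 39 mm high; origin under it.
- fold_lamp_left: Obstacle, not part of the job: grey folding desk lamp, fixed. Origin under its 100 x 108 mm foot. A column 30 x 78 mm rises to 0.24 m; the flat head, 205 mm long, hangs from its top, away from the robot and to its right, nowhere above 0.30 m.

How it is judged (in metres and radians):
On the way, in this order (a step that is already met when the one before it is completed fails the run):
1. The brush's soft end presses on the plaster cake (over 0.8 N) with the bristle head within 12 mm of the beaker's axis (contact force between brush and beaker above 0.8 N and z of brush_tip in the frame of beaker below 0.05 m and x of brush_head in the frame of beaker between -0.012 and 0.012 m and y of brush_head in the frame of beaker between -0.012 and 0.012 m), for 0.1 s.
2. First stroke: the bristles press on the lower wall (over 1 N) with the tip low, under 55 mm from the beaker's underside (contact force between brush and beaker above 1 N and x of brush_head in the frame of beaker below -0.016 m and y of brush_head in the frame of beaker between -0.016 and 0.016 m and z of brush_tip in the frame of beaker below 0.055 m), for 0.1 s.
3. First stroke: drawn up, still pressing on the lower wall (over 1 N), until the tip is over 82 mm from the underside, about half of the bristle head being out of the mouth (contact force between brush and beaker above 1 N and x of brush_head in the frame of beaker below -0.016 m and y of brush_head in the frame of beaker between -0.016 and 0.016 m and z of brush_tip in the frame of beaker between 0.082 and 0.14 m), for 0.1 s.
4. Second stroke: the bristles press on the lower wall (over 1 N) with the tip low, under 55 mm from the beaker's underside (all of step 2), for 0.1 s.
5. Second stroke: drawn up, still pressing on the lower wall (over 1 N), until the tip is over 82 mm from the underside, about half of the bristle head being out of the mouth (all of step 3), for 0.1 s.
At the end, for the whole second after the job is handed in: The brush lies at rest in its rest, tip at the low end: handle middle within 12 mm sideways and in height of its home place and within about 10 mm of it lengthwise, head in the saddle (within 12 mm sideways), let go (x of brush_grip in the frame of brush_rest between -0.085 and -0.06 m and y of brush_grip in the frame of brush_rest between -0.012 and 0.012 m and z of brush_grip in the frame of brush_rest between 0.096 and 0.12 m and angle between the x axis of brush_grip and the x axis of brush_rest, either way round below 0.56 rad and y of brush_head in the frame of brush_rest between -0.012 and 0.012 m and x of brush_head in the frame of brush_rest above 0.03 m and contact force between brush and brush_rest above 0.2 N and linear speed of brush below 0.02 m/s); the robot touches nothing.
It fails at once if The brush is pressed against the beaker or the cake with more than 15 N (contact force between brush and beaker above 15 N).
It fails at once if The wax tin, the brick or the flux jar is moved by more than 15 mm (distance of any of wax_tin, fire_brick, flux_jar from where it was at the start of the episode above 0.015 m).
It also fails if it takes over 67 s, if anything falls off the work surface, if the arm or the gripper's body presses on something with over 40 N, if the wrist force passes 120 N, or if a joint passes its speed limit or range.

ROBOT

A 6-joint arm with a two-finger parallel gripper is mounted at the origin on a cart in front of the work surface, level with it; the furniture and walls round the work are solid. World frame = base frame: x ahead of the robot, y to its left, z up, the work surface at z = 0. Lengths are in mm, angles in degrees, forces in N, time in s.
With the tool pointing down it reaches from about 250 to 800 mm from the base axis. Payload 3.9 kg.
Tool frame: the origin (TCP) lies at the very end of the fingers, on their centre line; the grasp point (between the pads) lies 19 mm behind it (grip_point_offset is the y of the grasp point in the tool frame, in mm); y points along the fingers, x is the direction in which the jaws open and shut, and the axes are right-handed (so a half turn about y gives the same grasp; the last joint's range is limited). The gripper opens to 85 mm and grips with 20 to 120 N. Pads are 22 mm wide; open, the fingers measure 114 mm over their backs; the gripper's body (76 mm by 85 mm) begins 54 mm behind the grasp point. The pads swing forward as they close: fully open they stand 13 mm farther back than shut.
Start: joints at [-69.041, 14.897, -7.913, 67.191, 0, 90], TCP at [187.786, -490.257, 231.304] pointing down, gripper open.
Joint ranges: [-159.42, 159.42], [-47.68, 98.78], [-73.54, 78.23], [-108.79, 121.32], [-90, 84.71], [-180, 180]. Speed limits (degrees/s): [147.25, 147.25, 180, 180, 180, 180].

INTERFACE

Orientations are given as [roll, pitch, yaw] about the fixed x, y, z axes, in that order (R = Rz(yaw) Ry(pitch) Rx(roll)).
In Python, from plant import observe, grab_frame, get_calibration, close_job, grip_point_offset gives the robot as it stands.
- The arm moves only by the tool carry_out, never from a script. Its argument "rows" is a list of rows, each a list of 6 numbers: the shift along the tool's x, y, z in mm, then the turn, a rotation vector about the tool's x, y, z in rad. In form: [[dx, dy, dz, rx, ry, rz], ...]. A call has exactly 8 rows; each row shifts and turns the commanded pose from where the row before left it, along the tool's axes as they then stand; what a row does not reach is not made up. A row lasts 1/8 s, in which the tool goes at most 62.5 mm and 10.7 degrees, less where a joint would pass 70% of its speed; a pose out of reach is approached as far as the arm can. A call is refused whole if a number of a shift passes 62.5 or a number of a turn 0.188, either way. A call with a gripper value outside its range is refused whole. "grip" is the opening, from 0 (shut) to 1 (fully open), set as the call begins (left out, the last holds). The fingers move at their own pace and stop on an object; "force" is the grip in N (left out, the last holds). Time passes only in rows, so rows that do not move let the fingers close, or fill a call up. It gives the time, the measured TCP pose, the force and the opening at its end, in the units of the state.
- observe(): the state, without advancing time (a new reading comes with each control period).
- grab_frame(name): name is "scene" or "top" or "wrist"; returns the picture (480x640x3 uint8, red, green, blue); there is no depth.
- get_calibration(name): a dict with "vfov" (degrees; the focal length in pixels is half the picture's height over the tangent of half this angle, whatever the lens; pixels are square), "cx", "cy" (the principal point, pixels), "R" (3x3) and "t" (3): a world point X has camera coordinates R X + t; the wrist camera has in their place "mount" (4x4, takes a point from camera to tool coordinates, whose origin is the TCP and whose axes are the tool frame's). Camera axes: x right, y down, z forward; pixel columns grow to the right and rows downward; lengths in mm; the calibration is good to about 2 mm. A picture is of the moment at which its call begins: read the wrist's pose just before it. get_calibration takes no time and is no camera call.
- close_job(): hands the job in, once; it reports no verdict.
The state is a dict: "clock": time; "joint_positions": joint angles; "qd": joint speeds; "effort": joint torques, N m; "tcp_pos": TCP position; "eef_rot": TCP orientation; "wrist_force": force on the tool from outside, world axes, zero at the start; "ft_torque": the same for the moment, N m; "opening": finger opening in mm.
Only numpy, scipy, OpenCV 4.12 (cv2) and the standard library are available. Lean on these libraries where they do the work, as an engineer would, in place of code of your own. Each camera call takes 0.05 s, during which the arm holds its last target.

## Working session

There is one attempt and no reset: what is moved stays moved. The work goes in short steps, Python scripts to look and compute and a tool call to move; the robot and the scene stay as the last step left them, time stands still between calls to the robot, and variables do not carry over. Pictures are saved under pics/ and viewed, and the job is handed in when it is done.

Besides the shell and the picture viewer there is one more tool, called after ">>>" in YAML: its name, and indented under it one key for each argument. carry_out: Moves the arm, as the interface text tells. Its arguments: {"type":"object","properties":{"rows":{"type":"array"},"grip":{"type":"number"},"force":{"type":"number"}},"required":["rows"]}

```bash
mkdir -p pics; ls
python3 - <<'E'
from plant import *
import cv2,numpy as np
print(observe(), grip_point_offset)
for n in ["scene","top","wrist"]:
    print(n,get_calibration(n))
    cv2.imwrite(f"pics/{n}0.png",cv2.cvtColor(grab_frame(n),cv2.COLOR_RGB2BGR))
E
```

```text
pics
{'clock': 0.0, 'joint_positions': array([-6.90424262e+01,  1.49356076e+01, -7.98699292e+00,  6.71904868e+01,
        2.40159959e-04,  9.00012215e+01]), 'qd': array([-0.06701618,  0.00552448,  0.0155954 , -0.02708171, -0.01864958,
       -0.00291177]), 'effort': array([-1.79383762e-03, -4.05667877e+01,  2.53928000e+01,  1.86919514e-02,
        7.64657125e-05, -6.27807182e-06]), 'tcp_pos': array([ 187.53303706, -489.61986229,  230.45791089]), 'eef_rot': array([-89.99976225,   0.11308729, -69.0436477 ]), 'wrist_force': array([ 0.01758198, -0.32109734, -0.44363417]), 'ft_torque': array([ 0.00611952, -0.01500988,  0.00533579]), 'opening': 85.36210999422138} -18.700000000000003
scene {'vfov': 56.520387792925696, 'cx': 318.4508818029233, 'cy': 236.32381894092975, 'R': array([[ 0.00203018,  0.99995747, -0.00899689],
       [ 0.84273004, -0.00655417, -0.5382965 ],
       [-0.53833257, -0.00648911, -0.8427075 ]]), 't': array([ -35.49293368, -422.41337206, 1482.56780748])}
top {'vfov': 52.20289603916914, 'cx': 313.50083944709786, 'cy': 235.6976272392551, 'R': array([[-6.38946843e-03, -9.99979586e-01, -5.52388819e-05],
       [-9.83772352e-01,  6.29581583e-03, -1.79310686e-01],
       [ 1.79307374e-01, -1.09135748e-03, -9.83792496e-01]]), 't': array([  26.94321363,  576.76317622, 1011.31302456])}
wrist {'vfov': 58.580907437624404, 'cx': 316.265601584976, 'cy': 225.56531019603963, 'mount': array([[ 9.99999897e-01,  3.82604694e-04,  2.44799964e-04,
        -3.86005270e-01],
       [-1.08573201e-04, -3.21978393e-01,  9.46747011e-01,
        -1.43342619e+02],
       [ 4.41050149e-04, -9.46746940e-01, -3.21978318e-01,
         8.34370030e+01],
       [ 0.00000000e+00,  0.00000000e+00,  0.00000000e+00,
         1.00000000e+00]])}
```

View pics/scene0.png

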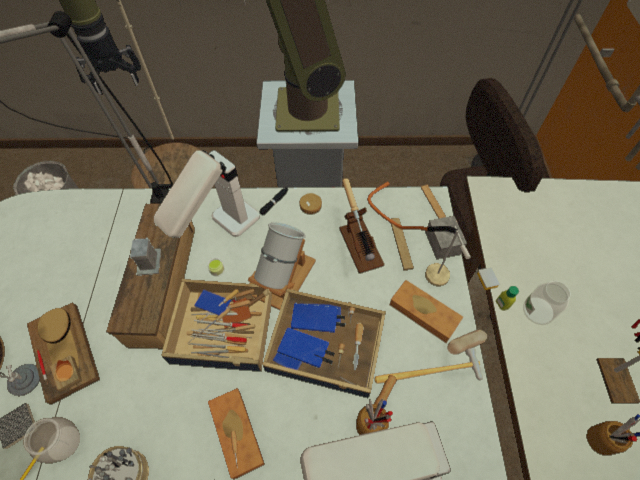

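View pics/top0.png

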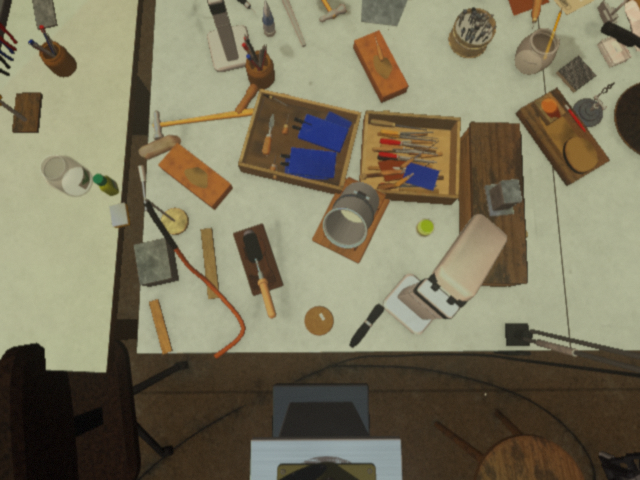

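View pics/wrist0.png

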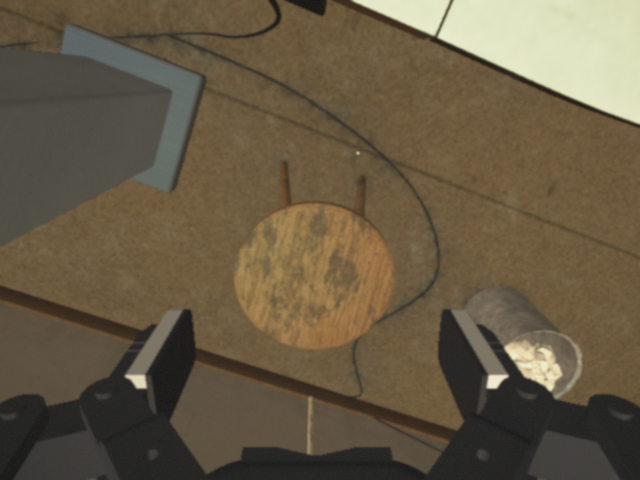

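Run:
```python
import cv2
t=cv2.imread('pics/top0.png'); s=cv2.imread('pics/scene0.png')
cv2.imwrite('pics/tz.png',cv2.resize(t[170:350,200:440],None,fx=3.3,fy=3.3,interpolation=cv2.INTER_CUBIC))
cv2.imwrite('pics/sz.png',cv2.resize(s[150:330,200:440],None,fx=3.3,fy=3.3,interpolation=cv2.INTER_CUBIC))
```

```text
(no output)
```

View pics/tz.png

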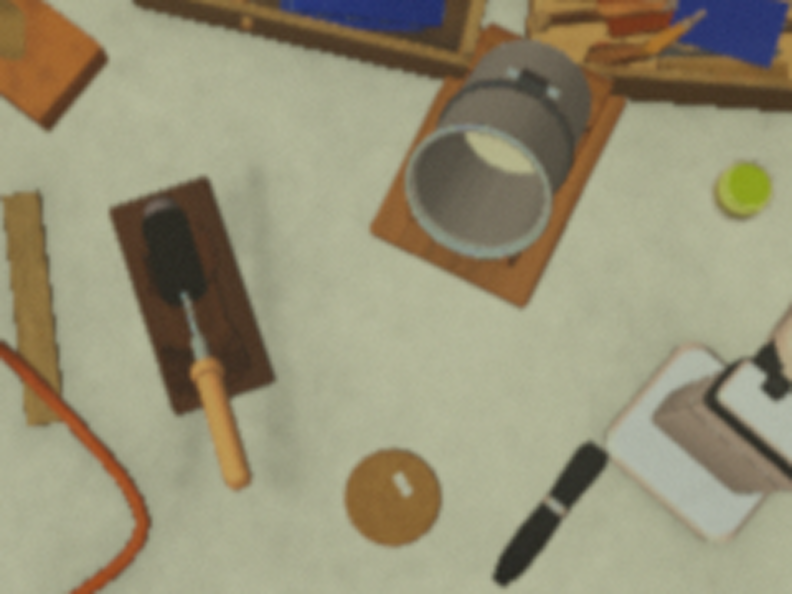

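View pics/sz.png

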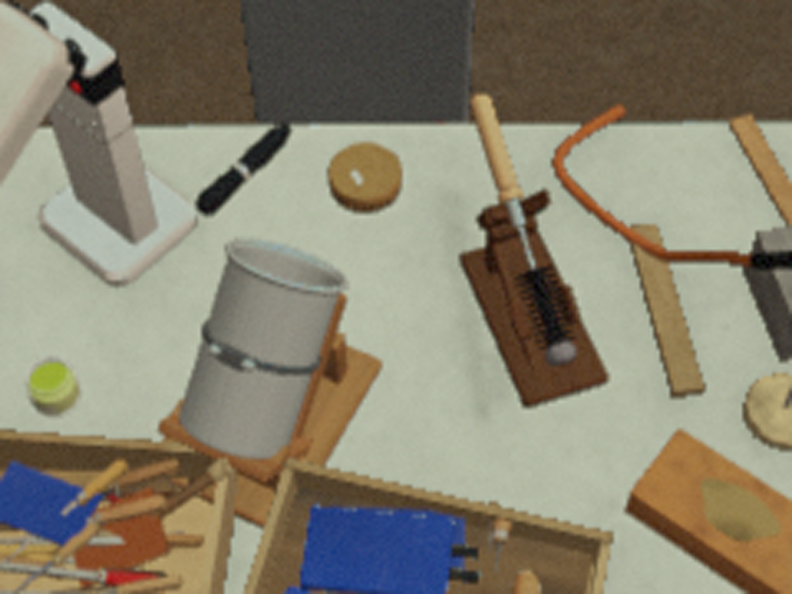

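```bash
cat > h.py <<'E'
import numpy as np,cv2
from scipy.spatial.transform import Rotation as Ro
from plant import *
def cam(n,st=None):
    c=get_calibration(n); f=240/np.tan(np.radians(c['vfov']/2))
    if n!='wrist': R=np.array(c['R']);o=-R.T@np.array(c['t']);return f,c['cx'],c['cy'],R.T,o
    M=np.array(c['mount']); T=Ro.from_euler('xyz',st['eef_rot'],degrees=True).as_matrix()
    return f,c['cx'],c['cy'],T@M[:3,:3],T@M[:3,3]+st['tcp_pos']
def ray(C,u,v):
    f,cx,cy,R,o=C; d=R@np.array([(u-cx)/f,(v-cy)/f,1]); return o,d/np.linalg.norm(d)
def onz(C,u,v,z):
    o,d=ray(C,u,v); return o+d*(z-o[2])/d[2]
def tri(rs):
    A=np.zeros((3,3));b=np.zeros(3);
    for o,d in rs:
        P=np.eye(3)-np.outer(d,d);A+=P;b+=P@o
    x=np.linalg.solve(A,b); return x,[np.linalg.norm(np.cross(x-o,d)) for o,d in rs]
def proj(C,X):
    f,cx,cy,R,o=C; p=R.T@(np.array(X)-o); return cx+f*p[0]/p[2],cy+f*p[1]/p[2]
E
python3 - <<'E'
from h import *
np.set_printoptions(precision=1,suppress=True)
T=cam('top');S=cam('scene')
tz=lambda u,v:(200+(u+.5)/3.3-.5,170+(v+.5)/3.3-.5)
sz=lambda u,v:(200+(u+.5)/3.3-.5,150+(v+.5)/3.3-.5)
print('rest board top', [onz(T,*tz(*p),10) for p in [(110,210),(207,178),(273,380),(178,413)]])
print('handle end top@', onz(T,*tz(238,488),120),'shoulder',onz(T,*tz(206,362),92))
for nm,a,b in [('handle end',(237,480),(482,98)),('shoulder',(206,366),(511,192)),('mouth',(480,190),(290,266)),('tip',(156,207),(562,350))]:
    print(nm,tri([ray(T,*tz(*a)),ray(S,*sz(*b))]))
print('mouth z147', onz(T,*tz(480,190),147.5),onz(S,*sz(290,266),147.5))
print('stand corners',[onz(T,*tz(*p),10) for p in [(372,230),(523,306),(626,98),(492,25)]])
print('tin',onz(T,*tz(393,497),23),'pen/knife',onz(T,*tz(550,510),10),'jar',onz(T,*tz(745,188),39))
E
```

```text
rest board top [array([591.3, 205.2,  10. ]), array([613.3, 139. ,  10. ]), array([474.3,  92.9,  10. ]), array([452.7, 156.4,  10. ])]
handle end top@ [401.2 106.6 120. ] shoulder [479.2 129.5  92. ]
handle end (array([405.9, 106.7, 124.1]), [np.float64(0.16424248743889283), np.float64(0.16424248743886882)])
shoulder (array([476.4, 128.5,  95.3]), [np.float64(0.6647721851055326), np.float64(0.6647721851055917)])
mouth (array([576.6, -38.3, 145. ]), [np.float64(1.1781190550860166), np.float64(1.1781190550860612)])
tip (array([587.2, 167.2,  41.6]), [np.float64(2.128856006758794), np.float64(2.128856006758835)])
mouth z147 [576.2 -39.3 147.5] [578.3 -36.9 147.5]
stand corners [array([576.3,  25.8,  10. ]), array([523.3, -76.2,  10. ]), array([ 668.1, -151. ,   10. ]), array([721.3, -59. ,  10. ])]
tin [396.2  13.1  23. ] pen/knife [387.2 -91.   10. ] jar [ 598.1 -223.7   39. ]
```

>>> carry_out:
  rows:
    - [0,-30,0,0,0,0]
    - [0,-50,0,0,0,0]
    - [0,-50,0,0,0.1,0]
    - [0,-40,0,0,0.1,0]
    - [0,-10,0,0,0,0]
    - [40,0,0,0,0,0]
    - [0,0,40,0,0,0]
    - [0,0,40,0,0,0]
  grip: 1

```text
clock: 1.15
tcp_pos: [273.7, -516.7, 409.3]
eef_rot: [-90.1, 0.2, -80.5]
wrist_force: [0.1, -0.2, -0.4]
opening: 85.3
```

```bash
python3 -c "
from plant import *
print(observe())"
```

```text
{'clock': 1.15, 'joint_positions': array([-6.20906951e+01,  2.17293546e+01,  2.84750674e+01,  9.69261435e+01,
        1.24392273e-03,  1.08451247e+02]), 'qd': array([31.07534087, 10.76736316, 16.88442696,  5.98613815, -0.08826916,
       30.15968645]), 'effort': array([-2.79717900e+00, -4.83019245e+01,  2.44525230e+01,  3.73618689e-02,
        1.39740636e-02, -4.34643421e-01]), 'tcp_pos': array([ 273.6992165 , -516.71006544,  409.30884667]), 'eef_rot': array([-90.05592608,   0.17154902, -80.54202772]), 'wrist_force': array([ 0.08111514, -0.21072164, -0.37781758]), 'ft_torque': array([-0.01571717, -0.06523976, -0.00091022]), 'opening': 85.32489717665003}
```

```bash
cat >> h.py <<'E'
def rows(p0,R0,p1,R1,n,spin=None):
    """linear interpolation; spin: full rotation vector in tool axes"""
    v=Ro.from_matrix(R0.T@R1).as_rotvec() if spin is None else np.array(spin,float)
    dR=Ro.from_rotvec(v/n).as_matrix(); d=(np.array(p1)-p0)/n; R=R0; out=[]
    for i in range(n):
        out.append(np.r_[R.T@d,v/n]); R=R@dR
    return out
def show(rs):
    print('['+',\n'.join('[%.1f, %.1f, %.1f, %.3f, %.3f, %.3f]'%tuple(r+0.) for r in rs)+']')
def RM(e): return Ro.from_euler('xyz',e,degrees=True).as_matrix()
E
python3 - <<'E'
from h import *
s=observe(); show(rows(np.array([276,-515,411.]),RM([-90,0,-80.5]),[400,50,405],None,16,[0,-3.0,0]))
E
```

```text
[[-33.5, 0.4, 13.5, 0.000, -0.188, 0.000],
[-30.4, 0.4, 19.5, 0.000, -0.188, 0.000],
[-26.3, 0.4, 24.8, 0.000, -0.188, 0.000],
[-21.2, 0.4, 29.3, 0.000, -0.188, 0.000],
[-15.4, 0.4, 32.7, 0.000, -0.188, 0.000],
[-9.0, 0.4, 35.0, 0.000, -0.188, 0.000],
[-2.3, 0.4, 36.1, 0.000, -0.188, 0.000],
[4.5, 0.4, 35.9, 0.000, -0.188, 0.000],
[11.1, 0.4, 34.4, 0.000, -0.188, 0.000],
[17.3, 0.4, 31.8, 0.000, -0.188, 0.000],
[22.9, 0.4, 28.0, 0.000, -0.188, 0.000],
[27.7, 0.4, 23.2, 0.000, -0.188, 0.000],
[31.6, 0.4, 17.6, 0.000, -0.188, 0.000],
[34.3, 0.4, 11.4, 0.000, -0.188, 0.000],
[35.8, 0.4, 4.9, 0.000, -0.188, 0.000],
[36.1, 0.4, -1.9, 0.000, -0.188, 0.000]]
```

>>> carry_out:
  rows:
    - [-33.5,0.4,13.5,0,-0.186,0]
    - [-30.4,0.4,19.5,0,-0.186,0]
    - [-26.3,0.4,24.8,0,-0.186,0]
    - [-21.2,0.4,29.3,0,-0.186,0]
    - [-15.4,0.4,32.7,0,-0.186,0]
    - [-9,0.4,35,0,-0.186,0]
    - [-2.3,0.4,36.1,0,-0.186,0]
    - [4.5,0.4,35.9,0,-0.186,0]

```text
clock: 2.15
tcp_pos: [336.5, -233.0, 406.7]
eef_rot: [-89.9, 0.1, 5.2]
wrist_force: [0.6, -0.1, 0.2]
opening: 85.4
```

>>> carry_out:
  rows:
    - [11.1,0.4,34.4,0,-0.186,0]
    - [17.3,0.4,31.8,0,-0.186,0]
    - [22.9,0.4,28,0,-0.186,0]
    - [27.7,0.4,23.2,0,-0.186,0]
    - [31.6,0.4,17.6,0,-0.186,0]
    - [34.3,0.4,11.4,0,-0.186,0]
    - [35.8,0.4,4.9,0,-0.186,0]
    - [20,0.4,0,0,-0.13,0]

```text
clock: 3.15
tcp_pos: [398.6, 33.0, 403.4]
eef_rot: [-89.8, 0.0, 87.2]
wrist_force: [0.6, 0.3, 0.5]
opening: 84.9
```

Run:
```python
from h import *
import pickle
s=observe(); im=grab_frame('wrist'); s2=observe(); print(s['qd'],s['tcp_pos'],s['eef_rot'],s2['tcp_pos'],s2['eef_rot'],s2['joint_positions'])
pickle.dump((s,im),open('w1.pkl','wb'))
cv2.imwrite('pics/w1.png',im[:,:,::-1])
```

```text
[ 21.39123508   3.6577634    3.36781395  -0.24186857  -0.47761952
 -36.69258033] [398.62165353  33.03082861 403.42095621] [-8.98490371e+01  5.83044187e-03  8.72229800e+01] [398.97718195  34.39450494 403.28651189] [-89.84723358  -0.09651249  87.42450002] [ 4.83476158  1.55990043  1.38099819 89.96014106  0.11540887  7.40999286]
```

View pics/w1.png

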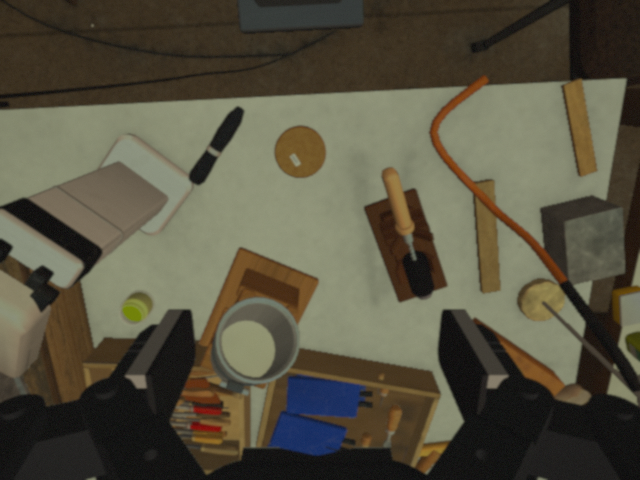

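Run:
```python
from h import *
import pickle
s=observe(); im=grab_frame('wrist'); print(s['qd'],s['tcp_pos'],s['eef_rot'])
pickle.dump((s,im),open('w2.pkl','wb'))
b=im[:,:,::-1]
cv2.imwrite('pics/w2a.png',cv2.resize(b[150:320,350:470],None,fx=3.5,fy=3.5,interpolation=cv2.INTER_CUBIC))
cv2.imwrite('pics/w2b.png',cv2.resize(b[230:410,190:340],None,fx=3.3,fy=3.3,interpolation=cv2.INTER_CUBIC))
```

```text
[-2.82361042 -0.56184655 -0.39823674  0.44639731 -1.96245497  7.49357239] [398.97718195  34.39450494 403.28651189] [-89.84723358  -0.09651249  87.42450002]
```

View pics/w2a.png

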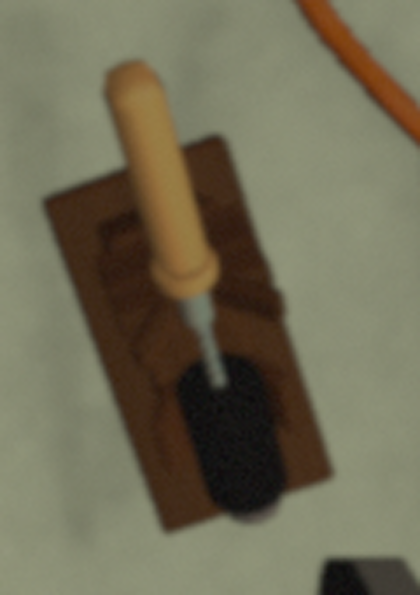

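View pics/w2b.png

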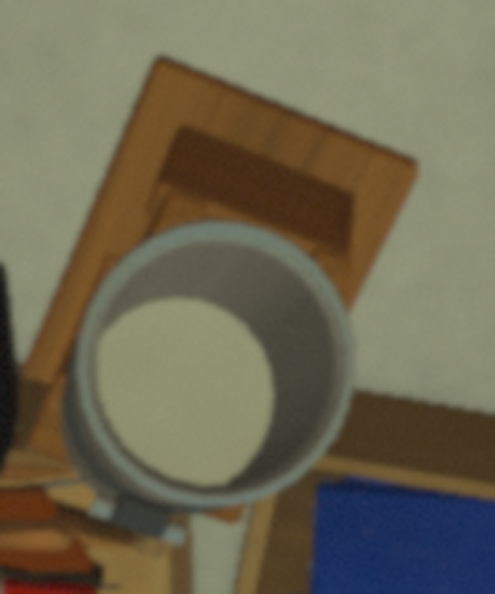

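Run:
```python
from h import *
import pickle
np.set_printoptions(precision=1,suppress=True)
s,im=pickle.load(open('w2.pkl','rb'))
W=cam('wrist',s);T=cam('top');S=cam('scene')
k=lambda f,ox,oy:(lambda u,v:(ox+(u+.5)/f-.5,oy+(v+.5)/f-.5))
tz=k(3.3,200,170);sz=k(3.3,200,150);wa=k(3.5,350,150);wb=k(3.3,190,230)
for nm,a,b,c in [('handle end',(237,480),(482,98),(133,74)),('shoulder',(206,366),(511,192),(186,272)),('mouth',(480,190),(290,266),(216,364)),('tip',(156,207),(562,350),(257,508))]:
    rs=[ray(T,*tz(*a)),ray(S,*sz(*b)),ray(W,*wa(*c) if nm!='mouth' else wb(*c))]
    print(nm,tri(rs),tri([rs[0],rs[2]])[0],tri([rs[1],rs[2]])[0])
print('mouthW147',onz(W,*wb(216,364),147.5))
bd=[onz(W,*wa(*p),10)[:2] for p in [(45,200),(222,137),(330,475),(168,530)]]
print(bd,np.mean(bd,0)); 
for a,b in [(0,3),(1,2)]: d=bd[b]-bd[a];print(np.hypot(*d),np.degrees(np.arctan2(d[1],d[0])))
st=[onz(W,*wb(*p),10)[:2] for p in [(160,58),(417,162),(20,385),(350,295)]]
print(st)
for a,b in [(0,2),(1,3)]:
    d=st[b]-st[a];print(np.degrees(np.arctan2(d[1],d[0])))
d=st[1]-st[0];print(np.degrees(np.arctan2(d[1],d[0]))-90)
# brush line in W: handle end->shoulder
for C,a,b in [(T,tz(237,480),tz(206,366)),(S,sz(482,98),sz(511,192)),(W,wa(133,74),wa(186,272))]:
    o,d1=ray(C,*a);_,d2=ray(C,*b); n=np.cross(d1,d2)
    # direction (cos25 c, cos25 s, -sin25) . n=0
    c=np.cos(np.radians(25));sn=np.sin(np.radians(25));A=np.hypot(n[0],n[1])*c;ph=np.arctan2(n[1],n[0])
    print('yaws',[np.degrees((ph+sg*np.arccos(n[2]*sn/A))) for sg in(1,-1)])
# cake
m=np.array([577,-38,147.5])
for yaw in(-26,-29,-32):
    y=np.radians(yaw);ax=np.array([-np.cos(y),-np.sin(y),1])/np.sqrt(2)
    p,e=tri([ray(W,*wb(184,392)),(m,ax)]);print(yaw,(m-p)@ax,e)
```

```text
handle end (array([405.2, 106.8, 123.1]), [np.float64(0.6885501132798995), np.float64(0.211448889678724), np.float64(0.5545532941895075)]) [406.  107.6 116.9] [404.7 106.7 122.7]
shoulder (array([475.9, 128.7,  94.4]), [np.float64(0.8478999535356228), np.float64(0.7493615668582715), np.float64(0.5080855326996297)]) [476.9 129.7  90. ] [475.5 128.4  94.1]
mouth (array([577.4, -38.4, 147.3]), [np.float64(1.5474563017418494), np.float64(1.5335544516277035), np.float64(1.053003590888922)]) [575.4 -38.5 151.9] [578.3 -37.8 147.7]
tip (array([587.6, 167.2,  43. ]), [np.float64(2.1104746591346664), np.float64(2.2892820895778154), np.float64(0.604836138945416)]) [586.8 167.9  45.1] [588.1 166.1  43.4]
mouthW147 [578.4 -38.9 147.5]
[array([474.1,  92.5]), array([452.9, 157.8]), array([592.7, 204.4]), array([614.3, 140.5])] [533.5 148.8]
148.20194910897777 18.902014430866846
147.33474740200245 18.441926543655548
[array([523.2, -75.3]), array([574.5,  27.3]), array([ 675.2, -153.1]), array([636.5,  -4.5])]
-27.114336151816193
-27.157760891363207
-26.589559259685608
yaws [np.float64(17.877988668100514), np.float64(-166.17995794063106)]
yaws [np.float64(17.819473099106414), np.float64(-174.82945153436592)]
yaws [np.float64(17.79968859144534), np.float64(-167.64123308718933)]
-26 78.59821246239284 [np.float64(0.3043398904001858), np.float64(0.3043398904001482)]
-29 71.2646067535009 [np.float64(0.909670915762989), np.float64(0.9096709157630091)]
-32 62.79438035605169 [np.float64(1.9184531745907027), np.float64(1.9184531745908524)]
```

Run:
```python
from h import *
import pickle
np.set_printoptions(precision=1,suppress=True)
s,im=pickle.load(open('w2.pkl','rb'))
W=cam('wrist',s)
wb=lambda u,v:(190+(u+.5)/3.3-.5,230+(v+.5)/3.3-.5)
m=np.array([577.5,-38.4,147.5])
for yaw in(-26,-28):
    y=np.radians(yaw);ax=np.array([-np.cos(y),-np.sin(y),1])/np.sqrt(2)
    for p in [(273,400),(262,352),(235,318),(190,297),(140,303),(250,450)]:
        o,d=ray(W,*wb(*p)); D=d-ax*(d@ax);O=o-m;O=O-ax*(O@ax)
        r=np.roots([D@D,2*D@O,O@O-39**2]).real.max(); print(yaw,p,((o+r*d)-m)@ax)
    rim=[(77,375),(220,220),(355,350),(200,508),(110,280),(320,265),(330,430),(110,465)]
    for p in rim:
        o,d=ray(W,*wb(*p)); t=((m-o)@ax)/(d@ax); print(np.linalg.norm(o+t*d-m),end=' ')
    print()
```

```text
-26 (273, 400) -104.84361243366698
-26 (262, 352) -101.34914414542698
-26 (235, 318) -97.50941867877386
-26 (190, 297) -90.69141940197082
-26 (140, 303) -84.61671858569753
-26 (250, 450) -140.7692745111309
44.75667499674048 47.12930482122234 46.763334552304514 45.248106495918776 44.09740845688968 47.67880712414931 43.45451998711683 45.78493063226799 
-28 (273, 400) -92.88544364623169
-28 (262, 352) -94.30227819819453
-28 (235, 318) -94.64948336083259
-28 (190, 297) -93.52826592065924
-28 (140, 303) -97.10811653499198
-28 (250, 450) -116.61846947506879
44.84266950393566 47.03007561944762 47.05632757644328 45.228683860505505 44.048832126770385 47.85302196847047 43.62569091048859 45.848332737940396
```

```bash
cat >> h.py <<'E'
def toolR(yaw,tilt):  # fwd yaw, tilt forward deg
    y=np.radians(yaw);t=np.radians(tilt);f=np.array([np.cos(y),np.sin(y),0])
    X=np.array([-np.sin(y),np.cos(y),0]);Y=f*np.sin(t)+np.array([0,0,-np.cos(t)]);return np.c_[X,Y,np.cross(X,Y)]
G=np.array([441,118,108.]);GY=18.3
E
python3 - <<'E'
from h import *
s=observe();R=RM(s['eef_rot']);p=s['tcp_pos'];print(p,s['eef_rot'])
R1=toolR(GY,15);tg=G+18.7*R1[:,1];print(tg)
show(rows(p,R,tg-90*R1[:,1],R1,8))
E
```

```text
[398.70635897  32.95495532 403.44158419] [-8.98474778e+01 -2.26268578e-03  8.70394795e+01]
[445.5951397  119.51969716  89.93718705]
[[10.1, 28.3, -2.7, -0.033, -0.046, -0.006],
[9.8, 28.5, -2.2, -0.033, -0.046, -0.006],
[9.5, 28.6, -1.7, -0.033, -0.046, -0.006],
[9.3, 28.7, -1.2, -0.033, -0.046, -0.006],
[9.1, 28.8, -0.7, -0.033, -0.046, -0.006],
[8.9, 28.8, -0.2, -0.033, -0.046, -0.006],
[8.7, 28.9, 0.4, -0.033, -0.046, -0.006],
[8.6, 28.9, 0.9, -0.033, -0.046, -0.006]]
```

>>> carry_out:
  rows:
    - [10.1,28.3,-2.7,-0.033,-0.046,-0.006]
    - [9.8,28.5,-2.2,-0.033,-0.046,-0.006]
    - [9.5,28.6,-1.7,-0.033,-0.046,-0.006]
    - [9.3,28.7,-1.2,-0.033,-0.046,-0.006]
    - [9.1,28.8,-0.7,-0.033,-0.046,-0.006]
    - [8.9,28.8,-0.2,-0.033,-0.046,-0.006]
    - [17.3,57.8,1.3,-0.066,-0.092,-0.012]
    - [0,0,0,0,0,0]

```text
clock: 4.25
tcp_pos: [413.7, 107.6, 169.2]
eef_rot: [-104.1, 0.0, 107.9]
wrist_force: [-0.3, -1.0, -0.2]
opening: 85.0
```

Run:
```python
from h import *
import pickle
s=observe();im=grab_frame('wrist');R=RM(s['eef_rot']);p=s['tcp_pos'];print(p,s['eef_rot'])
pickle.dump((s,im),open('w3.pkl','wb'))
cv2.imwrite('pics/w3.png',im[:,:,::-1])
R1=toolR(GY,15);tg=G+18.7*R1[:,1]
W=cam('wrist',s);b=R1*0
y=np.radians(GY);bx=np.array([np.cos(y)*.9063,np.sin(y)*.9063,-.4226])
for x in(-42,0,41,133,178.5): print(x,proj(W,G+x*bx))
show(rows(p,R,tg,R1,1))
```

```text
[413.70071443 107.64755319 169.22905919] [-1.04138926e+02  8.83780550e-03  1.07934440e+02]
-42 (np.float64(317.951841171627), np.float64(226.9663974231485))
0 (np.float64(318.122047596513), np.float64(268.50775785073256))
41 (np.float64(318.24395124426275), np.float64(298.26012102972396))
133 (np.float64(318.4273624866973), np.float64(343.02430977024665))
178.5 (np.float64(318.49030252886064), np.float64(358.3857450309007))
[[1.5, 85.2, -13.6, -0.015, -0.006, -0.002]]
```

View pics/w3.png

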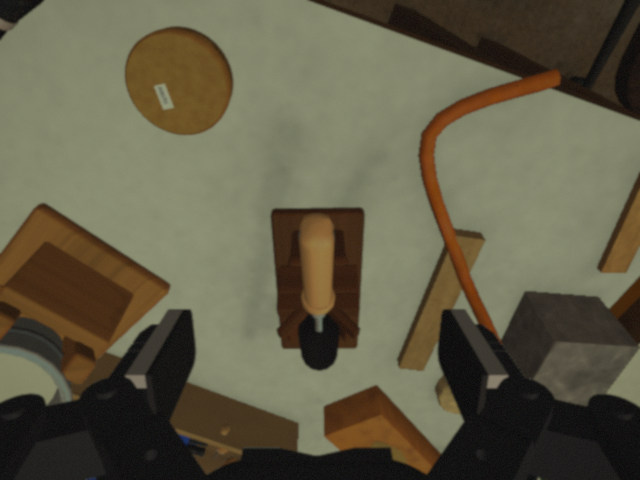

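>>> carry_out:
  rows:
    - [0.5,5,-7,-0.008,-0.003,0]
    - [0.5,10,-6.6,-0.007,-0.003,0]
    - [0.5,20,0,0,0,0]
    - [0,20,0,0,0,0]
    - [0,15,0,0,0,0]
    - [0,10,0,0,0,0]
    - [0,5.2,0,0,0,0]
    - [0,0,0,0,0,0]

```text
clock: 5.3
tcp_pos: [459.5, 123.4, 100.1]
eef_rot: [-106.2, 0.2, 108.3]
wrist_force: [-0.1, -0.5, -0.1]
opening: 85.3
```

Run:
```python
from h import *
import pickle
s=observe();im=grab_frame('wrist');R=RM(s['eef_rot']);p=s['tcp_pos'];print(p,s['eef_rot'],s['wrist_force'])
cv2.imwrite('pics/w4.png',im[:,:,::-1])
R1=toolR(GY,15);tg=G+18.7*R1[:,1]
show(rows(p,R,tg,R1,1))
```

```text
[459.50136521 123.43106059 100.14691881] [-106.16866866    0.17427539  108.33083977] [-0.14488276 -0.50017903 -0.05668823]
[[0.7, 5.8, 16.7, 0.020, 0.001, -0.003]]
```

View pics/w4.png

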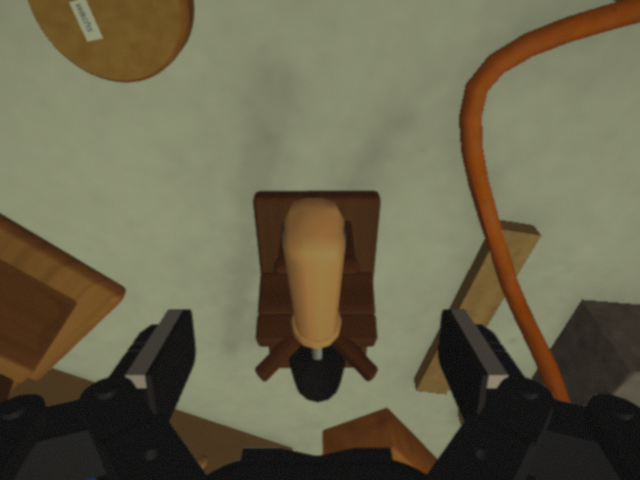

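>>> carry_out:
  rows:
    - [0.3,0,8,0.01,0,0]
    - [0.3,2,7,0.01,0,0]
    - [0,3,1.7,0,0,0]
    - [0,0.8,0,0,0,0]
    - [0,0,0,0,0,0]
    - [0,0,0,0,0,0]
    - [0,0,0,0,0,0]
    - [0,0,0,0,0,0]

```text
clock: 6.35
tcp_pos: [445.1, 119.3, 89.9]
eef_rot: [-105.0, 0.2, 108.3]
wrist_force: [0.5, -0.4, 1.4]
opening: 85.4
```

Run:
```python
from h import *
s=observe();R=RM(s['eef_rot']);p=s['tcp_pos'];print(p,s['eef_rot'],s['wrist_force'],s['qd'])
R1=toolR(GY,15);tg=G+18.7*R1[:,1]
show(rows(p,R,tg,R1,1))
```

```text
[445.08045389 119.32630396  89.88299403] [-105.00940928    0.17201384  108.33684757] [ 0.52831014 -0.42459088  1.35723702] [-0.02556909 -0.06679202 -0.03678025  0.04036117 -0.00206931  0.10218988]
[[0.0, 0.1, -0.5, 0.000, 0.001, -0.003]]
```

>>> carry_out:
  rows:
    - [0,0,0,0,0,0]
    - [0,0,0,0,0,0]
    - [0,0,0,0,0,0]
    - [0,0,0,0,0,0]
    - [0,0,0,0,0,0]
    - [0,0,0,0,0,0]
    - [0,0,0,0,0,0]
    - [0,0,0,0,0,0]
  grip: 0
  force: 90

```text
clock: 7.35
tcp_pos: [445.1, 119.3, 89.9]
eef_rot: [-105.0, 0.2, 108.3]
wrist_force: [0.3, 0.4, 1.0]
opening: 14.7
```

Run:
```python
from h import *
s=observe();im=grab_frame('wrist');R=RM(s['eef_rot']);p=s['tcp_pos'];print(p,s['eef_rot'],s['wrist_force'],s['ft_torque'],s['opening'])
cv2.imwrite('pics/w5.png',im[:,:,::-1])
```

```text
[445.11980967 119.31949448  89.90993772] [-105.01661586    0.17521142  108.33586831] [0.26254056 0.37394394 0.97041827] [-0.05944187  0.13764449  0.01512272] 14.719289933183981
```

View pics/w5.png

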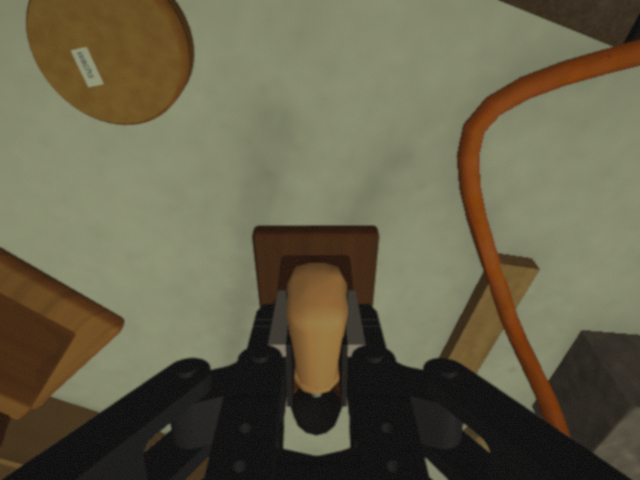

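```bash
cat >> h.py <<'E'
HP=np.array([445.1,119.3,89.9]);HR=RM([-105.0,.17,108.3])
y_=np.radians(18.3);bx=np.array([np.cos(y_)*.9063,np.sin(y_)*.9063,-.4226])
GT=HR.T@(G-HP); BT=HR.T@bx   # grip & brush dir in tool
M=np.array([577.5,-38.4,147.5]);BY=-27.6;yb=np.radians(BY)
AX=np.array([-np.cos(yb),-np.sin(yb),1])/np.sqrt(2)
UX=np.array([np.cos(yb),np.sin(yb),1])/np.sqrt(2) # beaker +x (upper wall)
def pose(tipz,off=0,tilt=-5.0,side=0):
    "tool pose with brush along axis, tip at tipz from underside, offset off along beaker x"
    R=toolR(BY,tilt)
    tip=M+AX*(tipz-135)+UX*off+np.cross(AX,UX)*side
    return tip+AX*178.5-R@GT,R
def bk(s):
    R=RM(s['eef_rot']);g=s['tcp_pos']+R@GT;b=R@BT
    f=lambda X:np.array([(X-M)@UX,(X-M)@np.cross(AX,UX),(X-M)@AX+135])
    return 'grip',f(g),'head',f(g+133*b),'tip',f(g+178.5*b),'ang',np.degrees(np.arccos(-b@AX))
E
python3 - <<'E'
from h import *
print(GT,BT, HR.T@[0,0,1])
R=toolR(BY,-5);print(R@BT,-AX)
p,R=pose(175);print(p,Ro.from_matrix(R).as_euler('xyz',degrees=True))
show(rows(HP+[0,0,180],HR,p,R,8))
E
```

```text
[-5.87987557e-04 -1.85964706e+01 -5.30357621e-01] [ 0.00125388  0.64276616 -0.76604213] [-0.00296706 -0.96592157 -0.25881791]
[ 0.62722109 -0.32648838 -0.70708521] [ 0.62664056 -0.32759977 -0.70710678]
[438.67474446  34.1767532  283.52334994] [-85.    0.   62.4]
[[-9.9, -2.7, 3.5, 0.041, 0.100, 0.008],
[-10.2, -2.5, 2.6, 0.041, 0.100, 0.008],
[-10.4, -2.3, 1.7, 0.041, 0.100, 0.008],
[-10.6, -2.2, 0.7, 0.041, 0.100, 0.008],
[-10.6, -2.1, -0.2, 0.041, 0.100, 0.008],
[-10.6, -2.0, -1.2, 0.041, 0.100, 0.008],
[-10.4, -2.0, -2.2, 0.041, 0.100, 0.008],
[-10.1, -2.0, -3.1, 0.041, 0.100, 0.008]]
```

>>> carry_out:
  rows:
    - [0,-7.7,-2.1,0,0,0]
    - [0,-11.6,-3.1,0,0,0]
    - [0,-19.3,-5.2,0,0,0]
    - [0,-29,-7.8,0,0,0]
    - [0,-29,-7.8,0,0,0]
    - [0,-29,-7.8,0,0,0]
    - [0,-29,-7.8,0,0,0]
    - [0,-19.3,-5.2,0,0,0]

```text
clock: 8.4
tcp_pos: [444.9, 119.9, 271.7]
eef_rot: [-105.1, 0.2, 108.3]
wrist_force: [-0.2, 0.2, -1.3]
opening: 15.2
```

>>> carry_out:
  rows:
    - [-9.9,-2.7,3.5,0.041,0.1,0.008]
    - [-10.2,-2.5,2.6,0.041,0.1,0.008]
    - [-10.4,-2.3,1.7,0.041,0.1,0.008]
    - [-10.6,-2.2,0.7,0.041,0.1,0.008]
    - [-10.6,-2.1,-0.2,0.041,0.1,0.008]
    - [-10.6,-2,-1.2,0.041,0.1,0.008]
    - [-20.5,-4,-5.3,0.082,0.18,0.016]
    - [0,0,0,0,0.02,0]

```text
clock: 9.4
tcp_pos: [440.5, 33.7, 283.5]
eef_rot: [-85.3, -0.3, 63.0]
wrist_force: [-0.0, 0.5, -2.3]
opening: 14.7
```

>>> carry_out:
  rows:
    - [0,0,0,0,0,0]
    - [0,0,0,0,0,0]
    - [0,0,0,0,0,0]
    - [0,0,0,0,0,0]
    - [0,0,0,0,0,0]
    - [0,0,0,0,0,0]
    - [0,0,0,0,0,0]
    - [0,0,0,0,0,0]

```text
clock: 10.4
tcp_pos: [439.7, 34.6, 283.6]
eef_rot: [-85.4, -0.3, 63.1]
wrist_force: [-0.2, 0.1, -0.5]
opening: 14.7
```

Run:
```python
from h import *
np.set_printoptions(precision=1,suppress=True)
s=observe()
import pickle
ims={}
for n in ('wrist','top','scene'):
    ims[n]=grab_frame(n); cv2.imwrite(f'pics/{n}6.png',ims[n][:,:,::-1])
pickle.dump((s,ims),open('w6.pkl','wb'))
print(s['tcp_pos'],s['eef_rot'],s['joint_positions'],s['wrist_force'],bk(s))
p,R=pose(175);show(rows(s['tcp_pos'],RM(s['eef_rot']),p,R,1))
g=s['tcp_pos']+RM(s['eef_rot'])@GT;b=RM(s['eef_rot'])@BT
for n in ims:
    C=cam(n,s);print(n,[np.array(proj(C,g+x*b)) for x in(-42,0,55,133,178.5)],'mouth',np.array(proj(C,M)),np.array(proj(C,M-AX*95)))
    if n!='wrist':
        u,v=map(int,proj(C,M)); cr=ims[n][max(0,v-90):v+90,max(0,u-120):u+120,::-1]
        print(max(0,v-90),max(0,u-120)); cv2.imwrite(f'pics/{n}6z.png',cv2.resize(cr,None,fx=3.3,fy=3.3,interpolation=cv2.INTER_CUBIC))
```

```text
[439.7  34.6 283.6] [-85.4  -0.3  63.1] [ 2.7  8.5 -8.6 76.8  2.5 29.4] [-0.2  0.1 -0.5] ('grip', array([  0.5,   0.8, 353.2]), 'head', array([  1.4,   2.6, 220.2]), 'tip', array([  1.7,   3.3, 174.7]), 'ang', np.float64(0.9344118282596235))
[[-0.8, 0.2, 0.7, 0.007, 0.013, 0.004]]
wrist [array([313.2, 292. ]), array([314.1, 339.9]), array([314.8, 375.6]), array([315.4, 404. ]), array([315.6, 414.7])] mouth [310.8 419.2] [310.7 431.5]
top [array([298.9, 306.4]), array([307.6, 290.4]), array([318. , 271.3]), array([331. , 247.5]), array([337.8, 235. ])] mouth [344.6 226.6] [356.7 205.4]
136 224
scene [array([322.7, 121.6]), array([316.8, 140.2]), array([309.2, 163.9]), array([298.9, 196.5]), array([293., 215.])] mouth [286.9 230. ] [275.  266.2]
139 166
```

View pics/wrist6.png

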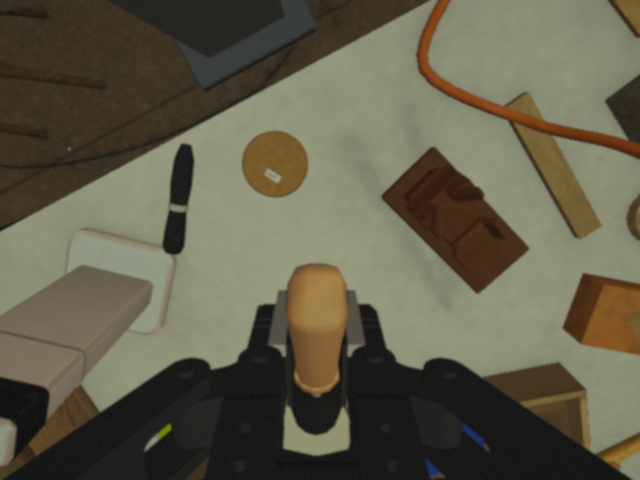

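View pics/top6z.png

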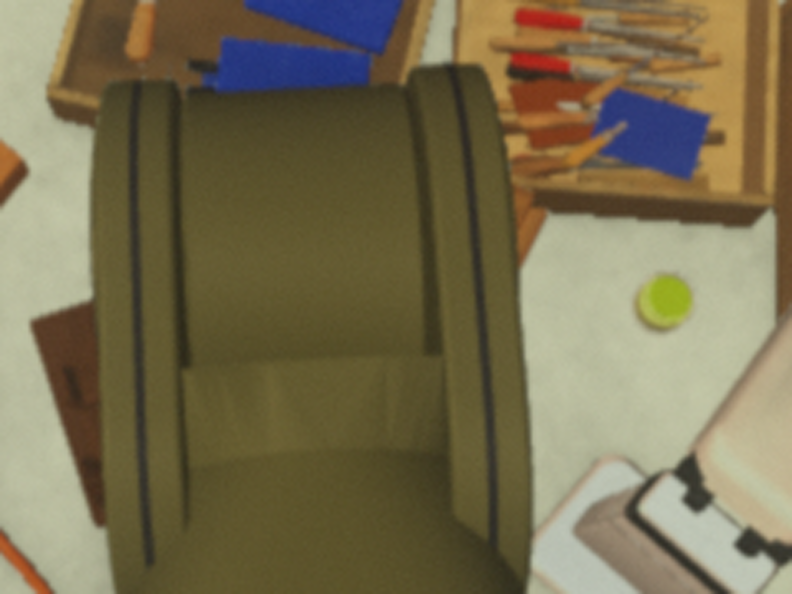

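View pics/scene6z.png

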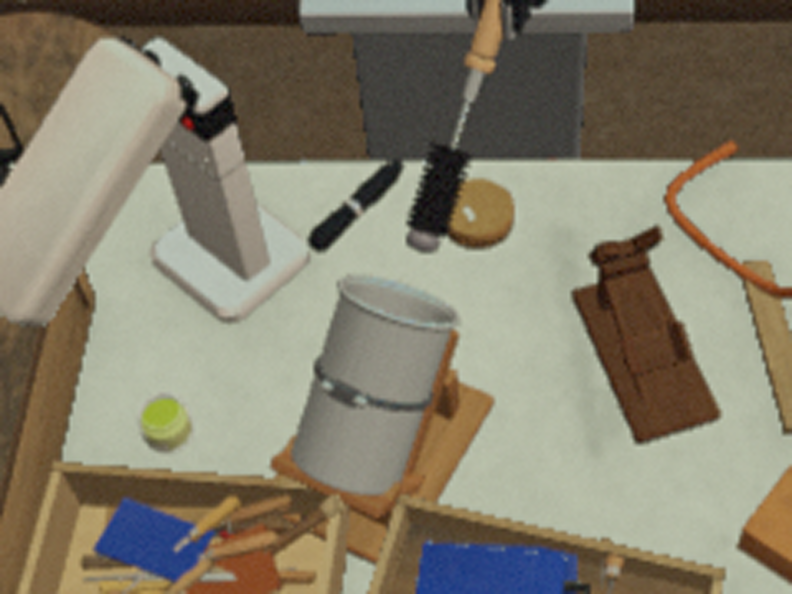

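>>> carry_out:
  rows:
    - [-0.8,0.2,0.7,0.007,0.013,0.004]
    - [0,9.6,-11.5,0,0,0]
    - [0,9.6,-11.5,0,0,0]
    - [0,9.6,-11.5,0,0,0]
    - [0,9.6,-11.5,0,0,0]
    - [0,9.6,-11.5,0,0,0]
    - [0,9.6,-11.5,0,0,0]
    - [0,0,0,0,0,0]

```text
clock: 11.55
tcp_pos: [495.3, 4.4, 218.9]
eef_rot: [-84.9, 0.0, 62.4]
wrist_force: [-0.0, -0.4, -1.4]
opening: 14.8
```

```bash
cat > st.py <<'E'
from h import *
np.set_printoptions(precision=2,suppress=True)
s=observe();f=s['wrist_force']
print(s['clock'],s['tcp_pos'],s['eef_rot'],s['opening'],'F',f,'beaker xyz F',f@UX,f@np.cross(AX,UX),f@AX);print(bk(s))
E
python3 st.py
```

```text
11.55 [495.25   4.41 218.93] [-84.89   0.05  62.38] 14.806573701888937 F [-0.03 -0.38 -1.42] beaker xyz F -0.9023532145513586 -0.3468971379626195 -1.1092348275065649
('grip', array([ -0.45,  -0.15, 262.59]), 'head', array([ -0.71,  -0.09, 129.59]), 'tip', array([-0.8 , -0.07, 84.09]), 'ang', np.float64(0.3317017056328672))
```

>>> carry_out:
  rows:
    - [0,5.1,-6.1,0,0,0]
    - [0,5.1,-6.1,0,0,0]
    - [0,5.1,-6.1,0,0,0]
    - [0,3.9,-4.6,0,0,0]
    - [0,0,0,0,0,0]
    - [0,0,0,0,0,0]
    - [0,0,0,0,0,0]
    - [0,0,0,0,0,0]

```text
clock: 12.55
tcp_pos: [513.9, -5.0, 199.2]
eef_rot: [-85.0, -0.0, 62.4]
wrist_force: [-0.3, 0.3, -1.3]
opening: 14.4
```

```bash
python3 st.py
```

```text
12.55 [513.85  -4.98 199.18] [-85.    -0.01  62.42] 14.36419563906563 F [-0.27  0.29 -1.34] beaker xyz F -1.2050255168868915 0.13292977777458526 -0.6835483128775555
('grip', array([  0.3 ,   0.13, 233.92]), 'head', array([  0.3 ,   0.34, 100.93]), 'tip', array([ 0.3 ,  0.42, 55.43]), 'ang', np.float64(0.324931754873238))
```

>>> carry_out:
  rows:
    - [0,2.6,-3.1,0,0,0]
    - [0,2.6,-3.1,0,0,0]
    - [0,2.6,-3.1,0,0,0]
    - [0,0,0,0,0,0]
    - [0,0,0,0,0,0]
    - [0,0,0,0,0,0]
    - [0,0,0,0,0,0]
    - [0,0,0,0,0,0]

```text
clock: 13.55
tcp_pos: [521.5, -9.0, 190.5]
eef_rot: [-85.0, -0.0, 62.4]
wrist_force: [-0.3, 0.2, -0.6]
opening: 14.8
```

```bash
python3 st.py
```

```text
13.55 [521.48  -8.99 190.45] [-84.99  -0.    62.42] 14.770468717193676 F [-0.31  0.22 -0.58] beaker xyz F -0.6787157802089089 0.04857762202546348 -0.14493549659646265
('grip', array([  0.22,   0.11, 221.66]), 'head', array([ 0.2 ,  0.3 , 88.66]), 'tip', array([ 0.19,  0.37, 43.16]), 'ang', np.float64(0.3232907357184464))
```

>>> carry_out:
  rows:
    - [0,1.3,-1.5,0,0,0]
    - [0,1.3,-1.5,0,0,0]
    - [0,0,0,0,0,0]
    - [0,0,0,0,0,0]
    - [0,0,0,0,0,0]
    - [0,0,0,0,0,0]
    - [0,0,0,0,0,0]
    - [0,0,0,0,0,0]

```text
clock: 14.55
tcp_pos: [523.9, -10.3, 187.5]
eef_rot: [-85.0, -0.0, 62.4]
wrist_force: [0.6, -0.2, -0.9]
opening: 14.6
```

```bash
python3 st.py
```

```text
14.55 [523.93 -10.28 187.55] [-84.98  -0.    62.42] 14.640974413164086 F [ 0.62 -0.2  -0.92] beaker xyz F -0.1947065837684272 0.10757422337452963 -1.1090449455072895
('grip', array([  0.12,   0.1 , 217.64]), 'head', array([ 0.09,  0.29, 84.65]), 'tip', array([ 0.07,  0.36, 39.15]), 'ang', np.float64(0.32286494349470146))
```

>>> carry_out:
  rows:
    - [0,1.3,-1.5,0,0,0]
    - [0,1.3,-1.5,0,0,0]
    - [0,0,0,0,0,0]
    - [0,0,0,0,0,0]
    - [0,0,0,0,0,0]
    - [0,0,0,0,0,0]
    - [0,0,0,0,0,0]
    - [0,0,0,0,0,0]

```text
clock: 15.55
tcp_pos: [526.3, -11.5, 184.7]
eef_rot: [-85.0, 0.0, 62.4]
wrist_force: [-2.5, 1.1, 0.4]
opening: 14.9
```

```bash
python3 st.py
```

```text
15.55 [526.33 -11.55 184.66] [-84.98   0.    62.42] 14.859521728168668 F [-2.51  1.06  0.4 ] beaker xyz F -1.6352462168735262 -0.22661104763866857 2.207045253053599
('grip', array([  0.  ,   0.09, 213.68]), 'head', array([-0.05,  0.28, 80.68]), 'tip', array([-0.07,  0.34, 35.18]), 'ang', np.float64(0.32285882297647966))
```

>>> carry_out:
  rows:
    - [0,0.6,-0.8,0,0,0]
    - [0,0,0,0,0,0]
    - [0,0,0,0,0,0]
    - [0,0,0,0,0,0]
    - [0,0,0,0,0,0]
    - [0,0,0,0,0,0]
    - [0,0,0,0,0,0]
    - [0,0,0,0,0,0]

```text
clock: 16.55
tcp_pos: [527.0, -11.9, 184.0]
eef_rot: [-85.0, -0.0, 62.4]
wrist_force: [-1.2, 1.0, 0.5]
opening: 14.6
```

```bash
python3 st.py
```

```text
16.55 [527.03 -11.9  184.  ] [-84.98  -0.    62.41] 14.634615896661288 F [-1.2   0.99  0.49] beaker xyz F -0.7340564681004302 0.3161823311154546 1.4203696026604744
('grip', array([  0.09,   0.1 , 212.66]), 'head', array([ 0.04,  0.29, 79.67]), 'tip', array([ 0.03,  0.35, 34.17]), 'ang', np.float64(0.32267126146219216))
```

>>> carry_out:
  rows:
    - [0,-3.4,4,0,0,0]
    - [0,-3.4,4,0,0,0]
    - [0,5.1,4.3,0,0,0]
    - [0,5.1,4.3,0,0,0]
    - [0,5.1,4.3,0,0,0]
    - [0,3.8,3.2,0,0,0]
    - [0,0,0,0,0,0]
    - [0,0,0,0,0,0]

```text
clock: 17.55
tcp_pos: [505.3, -0.5, 174.0]
eef_rot: [-85.0, -0.0, 62.4]
wrist_force: [1.0, -1.1, -0.3]
opening: 14.5
```

```bash
python3 st.py
```

```text
17.55 [505.35  -0.53 174.04] [-85.05  -0.    62.41] 14.511356171119909 F [ 0.96 -1.11 -0.27] beaker xyz F 0.7724719825767398 -0.5360082575631797 -1.1520693553752444
('grip', array([-24.28,   0.13, 222.94]), 'head', array([-24.17,   0.31,  89.94]), 'tip', array([-24.13,   0.38,  44.44]), 'ang', np.float64(0.3250139592807039))
```

>>> carry_out:
  rows:
    - [0,1.2,1,0,0,0]
    - [0,1.1,0.9,0,0,0]
    - [0,0,0,0,0,0]
    - [0,0,0,0,0,0]
    - [0,0,0,0,0,0]
    - [0,0,0,0,0,0]
    - [0,0,0,0,0,0]
    - [0,0,0,0,0,0]

```text
clock: 18.55
tcp_pos: [504.1, 0.4, 172.7]
eef_rot: [-85.1, -0.0, 62.4]
wrist_force: [0.3, -2.1, 5.5]
opening: 14.8
```

```bash
python3 st.py
```

```text
18.55 [504.14   0.38 172.66] [-85.15  -0.04  62.41] 14.789732586042161 F [ 0.34 -2.13  5.54] beaker xyz F 4.832206232947364 -1.7288361447594456 3.006233727154902
('grip', array([-26.32,   0.37, 223.05]), 'head', array([-25.98,   0.61,  90.05]), 'tip', array([-25.87,   0.69,  44.56]), 'ang', np.float64(0.3596181461939877))
```

Run:
```python
from h import *
np.set_printoptions(precision=2,suppress=True)
for i in range(4):
    im=grab_frame('scene');s=observe();f=s['wrist_force'];print(s['clock'],f@UX,f@np.cross(AX,UX),f@AX,s['ft_torque'])
cv2.imwrite('pics/s7.png',cv2.resize(im[140:320,166:406,::-1],None,fx=3.3,fy=3.3,interpolation=cv2.INTER_CUBIC))
```

```text
18.6 4.993705230467944 -0.670036395294616 3.541957044467606 [-0.52 -0.57 -0.03]
18.65 4.426499697512517 -0.9601420091683208 1.8620199779923055 [-0.54 -0.57 -0.02]
18.7 4.275880693282519 -0.3229455479667055 3.204415331673329 [-0.53 -0.6  -0.03]
18.75 4.212648922879393 -0.0948255265767236 3.2044699920667044 [-0.48 -0.61 -0.03]
```

View pics/s7.png

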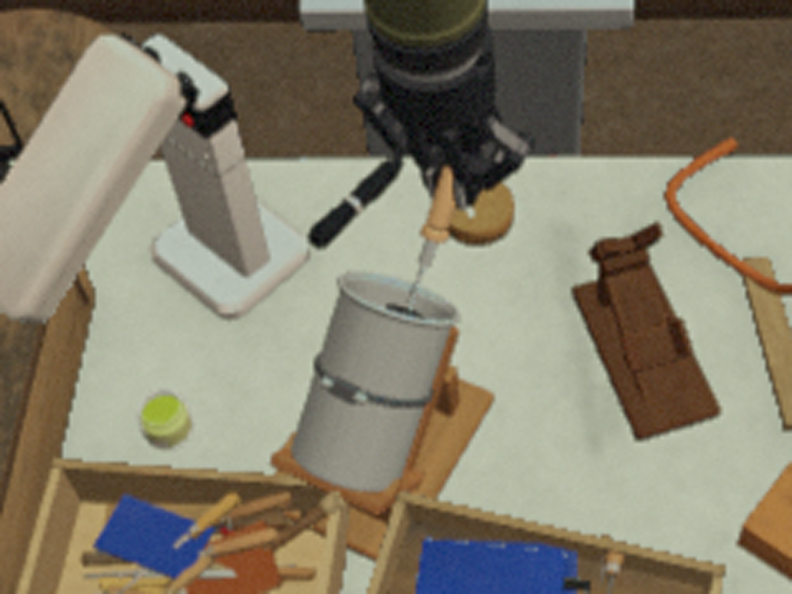

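>>> carry_out:
  rows:
    - [0,-0.5,-0.4,0,0,0]
    - [0,-4.8,5.7,0,0,0]
    - [0,-4.8,5.7,0,0,0]
    - [0,-4.8,5.7,0,0,0]
    - [0,-4.8,5.7,0,0,0]
    - [0,-4.8,5.7,0,0,0]
    - [0,-4.8,5.7,0,0,0]
    - [0,0,0,0,0,0]

```text
clock: 19.75
tcp_pos: [474.3, 15.6, 204.4]
eef_rot: [-84.9, -0.0, 62.4]
wrist_force: [1.0, 0.7, 2.4]
opening: 14.8
```

```bash
cat > st2.py <<'E'
from h import *
np.set_printoptions(precision=2,suppress=True)
for i in range(3):
    im=grab_frame('scene');s=observe();f=s['wrist_force'];print(s['clock'],f@UX,f@np.cross(AX,UX),f@AX)
print(bk(s))
E
python3 st2.py
```

```text
19.8 1.6213065859363833 0.2211551871955479 1.5880753871982705
19.85 2.122125166237814 0.8214945994021423 1.3962290424988109
19.9 1.8641680866173709 -0.01960396715322849 1.7939727827002439
('grip', array([-27.44,   0.01, 268.33]), 'head', array([-27.62,   0.2 , 135.33]), 'tip', array([-27.68,   0.27,  89.83]), 'ang', np.float64(0.33188399234713306))
```

>>> carry_out:
  rows:
    - [0,-2,2.3,0,0,0]
    - [0,-2,2.3,0,0,0]
    - [0,0,0,0,0,0]
    - [0,0,0,0,0,0]
    - [0,0,0,0,0,0]
    - [0,0,0,0,0,0]
    - [0,0,0,0,0,0]
    - [0,0,0,0,0,0]

```text
clock: 20.9
tcp_pos: [471.5, 17.1, 208.3]
eef_rot: [-85.0, 0.0, 62.4]
wrist_force: [0.5, -0.4, 1.9]
opening: 14.9
```

```bash
python3 st2.py;python3 - <<'E'
from h import *
im=grab_frame('scene')
cv2.imwrite('pics/s8.png',cv2.resize(im[140:320,166:406,::-1],None,fx=3.3,fy=3.3,interpolation=cv2.INTER_CUBIC))
E
```

```text
20.95 1.6742908388694286 0.17909736209779167 0.6517929028244235
21.0 2.2256542828071275 0.8000645692284318 0.8679887158928925
21.05 1.8678120487991536 -0.3195602000506996 0.5559938114528038
('grip', array([-27.  ,   0.03, 274.09]), 'head', array([-27.07,   0.22, 141.1 ]), 'tip', array([-27.09,   0.28,  95.6 ]), 'ang', np.float64(0.3228827575229621))
```

View pics/s8.png

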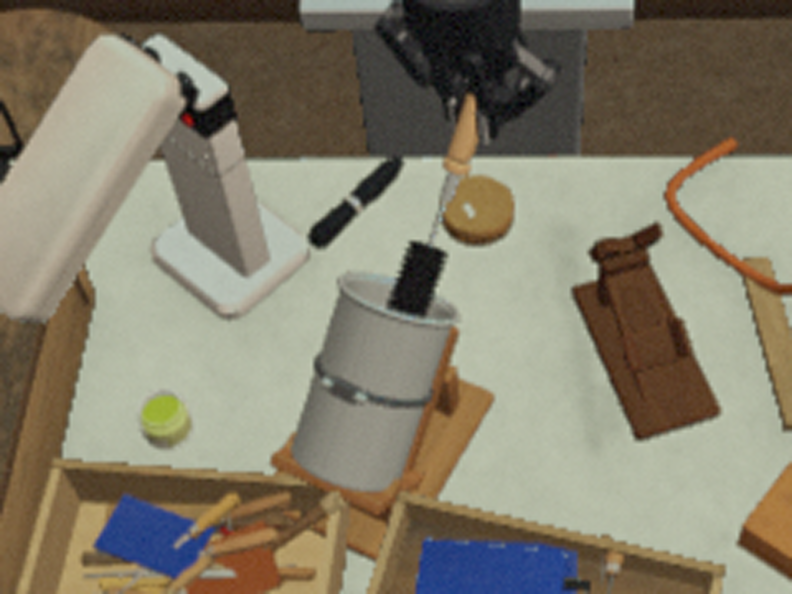

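>>> carry_out:
  rows:
    - [0,-4.6,-3.9,0,0,0]
    - [0,5.3,-6.4,0,0,0]
    - [0,5.3,-6.4,0,0,0]
    - [0,5.3,-6.4,0,0,0]
    - [0,5.3,-6.4,0,0,0]
    - [0,5.3,-6.4,0,0,0]
    - [0,5.3,-6.4,0,0,0]
    - [0,0,0,0,0,0]

```text
clock: 22.1
tcp_pos: [506.9, -1.6, 176.9]
eef_rot: [-84.9, 0.0, 62.4]
wrist_force: [-0.4, -0.1, -1.4]
opening: 15.1
```

>>> carry_out:
  rows:
    - [0,2.4,2,0,0,0]
    - [0,2.4,2,0,0,0]
    - [0,0,0,0,0,0]
    - [0,0,0,0,0,0]
    - [0,0,0,0,0,0]
    - [0,0,0,0,0,0]
    - [0,0,0,0,0,0]
    - [0,0,0,0,0,0]

```text
clock: 23.1
tcp_pos: [503.6, 0.6, 173.6]
eef_rot: [-85.1, -0.0, 62.4]
wrist_force: [0.6, -0.8, 4.8]
opening: 15.1
```

```bash
python3 st2.py
```

```text
23.15 4.64335701280457 -0.6427097534250689 3.355491363847807
23.2 4.71783842030787 -0.6580112915700448 3.6293744752456734
23.25 5.054233740265951 -1.2110055715289079 3.1789269576200394
('grip', array([-26.05,   0.33, 224.17]), 'head', array([-25.91,   0.58,  91.17]), 'tip', array([-25.86,   0.67,  45.67]), 'ang', np.float64(0.33590339888685056))
```

>>> carry_out:
  rows:
    - [0,-0.5,-0.4,0,0,0]
    - [0,-5.3,6.3,0,0,0]
    - [0,-5.3,6.3,0,0,0]
    - [0,-5.3,6.3,0,0,0]
    - [0,-5.3,6.3,0,0,0]
    - [0,-5.3,6.3,0,0,0]
    - [0,-5.3,6.3,0,0,0]
    - [0,0,0,0,0,0]

```text
clock: 24.25
tcp_pos: [471.6, 17.0, 209.0]
eef_rot: [-84.9, -0.0, 62.4]
wrist_force: [-0.5, -0.4, 2.2]
opening: 14.3
```

>>> carry_out:
  rows:
    - [0,0,0,0,0,0]
    - [0,0,0,0,0,0]
    - [0,0,0,0,0,0]
    - [0,0,0,0,0,0]
    - [0,0,0,0,0,0]
    - [0,0,0,0,0,0]
    - [0,0,0,0,0,0]
    - [0,0,0,0,0,0]

```text
clock: 25.25
tcp_pos: [472.5, 16.6, 208.4]
eef_rot: [-85.0, 0.0, 62.4]
wrist_force: [0.5, 0.3, 0.3]
opening: 14.9
```

```bash
python3 st2.py
```

```text
25.3 0.38342224431721994 -0.5899157528052823 -0.010611645870066244
25.35 -0.6881838396649298 -0.22566956288691695 -0.21568760713730067
25.4 0.7385425210296286 0.2919268085865316 0.2453630023589485
('grip', array([-26.15,   0.06, 273.46]), 'head', array([-26.19,   0.25, 140.46]), 'tip', array([-26.21,   0.31,  94.96]), 'ang', np.float64(0.32177806406338066))
```

>>> carry_out:
  rows:
    - [0,1,0.8,0,0,0]
    - [0,0.8,0.7,0,0,0]
    - [0,0,0,0,0,0]
    - [0,0,0,0,0,0]
    - [0,0,0,0,0,0]
    - [0,0,0,0,0,0]
    - [0,0,0,0,0,0]
    - [0,0,0,0,0,0]

```text
clock: 26.4
tcp_pos: [471.0, 17.4, 206.8]
eef_rot: [-85.0, 0.0, 62.4]
wrist_force: [0.1, 0.6, 3.2]
opening: 14.6
```

```bash
python3 st2.py
```

```text
26.45 1.8670348257966216 -0.4405130356261278 1.7949214411151138
26.5 1.913098117698307 -0.41913407079206877 1.0630330033912332
26.55 1.4266326188412297 0.6392082148342724 1.1101662701252806
('grip', array([-28.5 ,   0.08, 273.51]), 'head', array([-28.55,   0.27, 140.52]), 'tip', array([-28.57,   0.34,  95.02]), 'ang', np.float64(0.32318810978201584))
```

>>> carry_out:
  rows:
    - [0,-7.2,-6,0,0,0]
    - [0,-7.2,-6,0,0,0]
    - [0,-7.2,-6,0,0,0]
    - [0,-10.9,13,0,0,0]
    - [0,-10.9,13,0,0,0]
    - [0,-10.9,13,0,0,0]
    - [0,-10.9,13,0,0,0]
    - [0,-10.9,13,0,0,0]

```text
clock: 27.55
tcp_pos: [434.4, 36.5, 287.8]
eef_rot: [-85.0, -0.0, 62.4]
wrist_force: [-0.2, -0.9, -1.3]
opening: 14.7
```

```bash
python3 st.py
python3 - <<'E'
from h import *
p,R=pose(180);show(rows(p,R,HP+[0,0,150],HR,8))
E
```

```text
27.55 [434.43  36.47 287.78] [-85.    -0.01  62.43] 14.68348150262238 F [-0.24 -0.89 -1.35] beaker xyz F -0.8119484320819199 -0.8958974708798975 -1.0904756744438457
('grip', array([ -0.4 ,   0.06, 359.92]), 'head', array([ -0.4 ,   0.31, 226.92]), 'tip', array([ -0.4 ,   0.39, 181.42]), 'ang', np.float64(0.32846934131538263))
[[9.8, 6.2, 3.2, -0.041, -0.100, -0.008],
[10.0, 6.2, 2.5, -0.041, -0.100, -0.008],
[10.2, 6.2, 1.7, -0.041, -0.100, -0.008],
[10.3, 6.2, 1.0, -0.041, -0.100, -0.008],
[10.3, 6.3, 0.2, -0.041, -0.100, -0.008],
[10.2, 6.3, -0.6, -0.041, -0.100, -0.008],
[10.1, 6.5, -1.3, -0.041, -0.100, -0.008],
[9.8, 6.6, -2.0, -0.041, -0.100, -0.008]]
```

>>> carry_out:
  rows:
    - [9.8,6.2,3.2,-0.041,-0.1,-0.008]
    - [10,6.2,2.5,-0.041,-0.1,-0.008]
    - [10.2,6.2,1.7,-0.041,-0.1,-0.008]
    - [10.3,6.2,1,-0.041,-0.1,-0.008]
    - [10.3,6.3,0.2,-0.041,-0.1,-0.008]
    - [10.2,6.3,-0.6,-0.041,-0.1,-0.008]
    - [10.1,6.5,-1.3,-0.041,-0.1,-0.008]
    - [9.8,6.6,-2,-0.041,-0.1,-0.008]

```text
clock: 28.55
tcp_pos: [444.2, 119.9, 239.6]
eef_rot: [-104.8, 0.3, 108.4]
wrist_force: [0.4, -0.1, -1.1]
opening: 15.0
```

>>> carry_out:
  rows:
    - [0,0,0,0,0,0]
    - [0,0,0,0,0,0]
    - [0,0,0,0,0,0]
    - [0,0,0,0,0,0]
    - [0,0,0,0,0,0]
    - [0,0,0,0,0,0]
    - [0,0,0,0,0,0]
    - [0,0,0,0,0,0]

```text
clock: 29.55
tcp_pos: [444.9, 119.3, 239.4]
eef_rot: [-104.7, 0.2, 108.2]
wrist_force: [0.6, 0.3, -0.4]
opening: 14.6
```

```bash
cat > hm.py <<'E'
from h import *
np.set_printoptions(precision=2,suppress=True)
import sys
im=grab_frame('scene');s=observe();print(s['clock'],s['tcp_pos'],s['eef_rot'],s['wrist_force'],s['opening'])
show(rows(s['tcp_pos'],RM(s['eef_rot']),HP+[0,0,float(sys.argv[1])],HR,1))
cv2.imwrite(sys.argv[2],cv2.resize(im[130:290,250:490,::-1],None,fx=3.3,fy=3.3,interpolation=cv2.INTER_CUBIC))
R=RM(s['eef_rot']);g=s['tcp_pos']+R@GT;b=R@BT
print([(np.array(proj(cam('scene'),g+x*b))-[250,130])*3.3 for x in(-42,55,133,178.5)])
E
python3 hm.py 30 pics/s9.png
```

```text
29.6 [444.88 119.3  239.37] [-104.74    0.24  108.18] [0.24 0.06 0.11] 14.921953234410546
[[0.4, 115.6, 30.2, -0.005, -0.002, -0.002]]
[array([324.52,  22.09]), array([365.67, 151.99]), array([399.35, 258.34]), array([419.26, 321.18])]
```

View pics/s9.png

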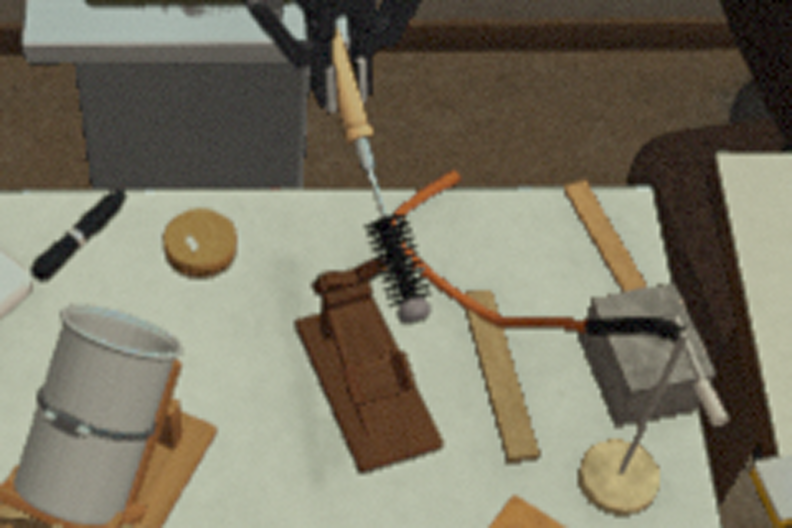

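>>> carry_out:
  rows:
    - [0.4,15,4,-0.005,-0.002,-0.002]
    - [0,20,5.3,0,0,0]
    - [0,20,5.3,0,0,0]
    - [0,20,5.3,0,0,0]
    - [0,20,5.3,0,0,0]
    - [0,20.6,5,0,0,0]
    - [0,0,0,0,0,0]
    - [0,0,0,0,0,0]

```text
clock: 30.6
tcp_pos: [446.2, 119.7, 120.7]
eef_rot: [-105.1, 0.2, 108.3]
wrist_force: [-0.3, 0.1, -0.8]
opening: 14.8
```

```bash
python3 hm.py 0 pics/s10.png
```

```text
30.65 [446.55 119.83 121.01] [-105.14    0.17  108.32] [-0.45  0.44  0.07] 14.772410934872115
[[0.0, 29.6, 9.6, 0.002, 0.000, 0.000]]
[array([317.66, 135.75]), array([355.63, 254.91]), array([386.69, 352.41]), array([405.03, 409.99])]
```

View pics/s10.png

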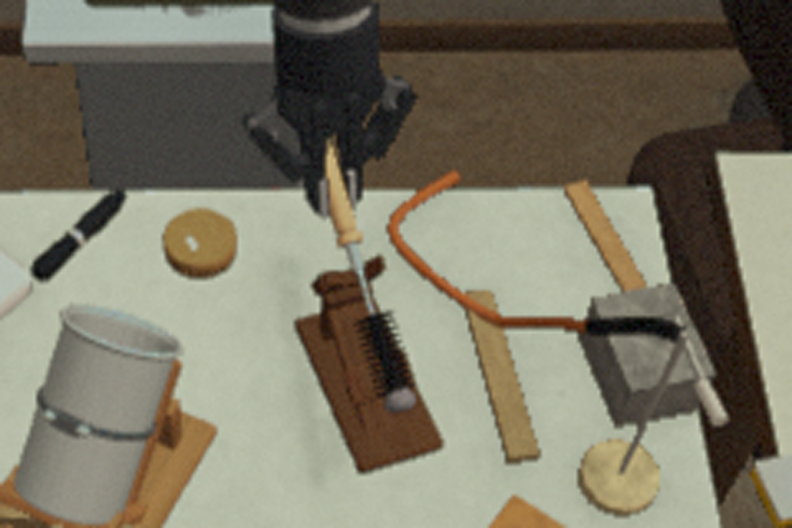

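>>> carry_out:
  rows:
    - [0,4,2.8,0.002,0,0]
    - [0,6,1.6,0,0,0]
    - [0,6,1.6,0,0,0]
    - [0,5,1.3,0,0,0]
    - [0,4,1.1,0,0,0]
    - [0,3,0.8,0,0,0]
    - [0,1.5,0.4,0,0,0]
    - [0,0,0,0,0,0]

```text
clock: 31.65
tcp_pos: [445.3, 119.3, 89.7]
eef_rot: [-105.1, 0.2, 108.3]
wrist_force: [0.6, 0.5, 1.9]
opening: 14.9
```

```bash
python3 hm.py 0 pics/s11.png
```

```text
31.7 [445.23 119.32  89.69] [-105.05    0.17  108.32] [1.16 0.27 2.73] 14.714423866651675
[[0.0, -0.2, 0.1, 0.001, 0.000, 0.000]]
[array([315.24, 160.82]), array([352.26, 277.45]), array([382.53, 372.81]), array([400.4, 429.1])]
```

View pics/s11.png

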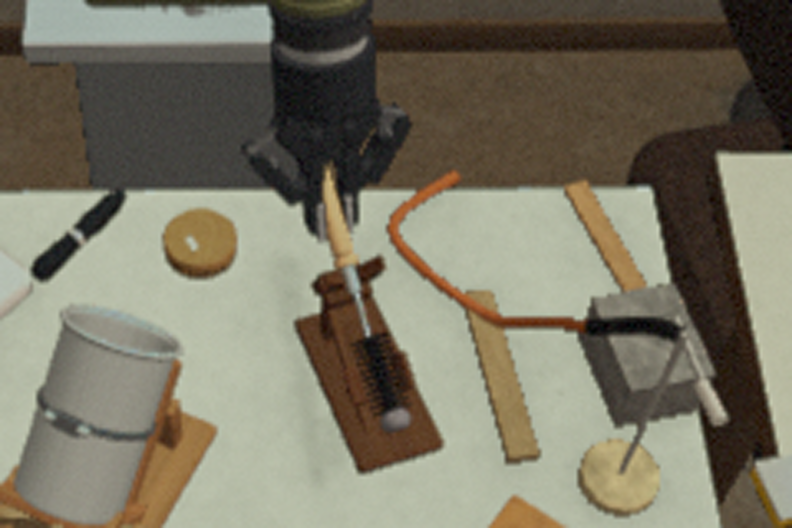

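Seated at home, light upward force of ~2 N. Open and wait.

>>> carry_out:
  rows:
    - [0,0,0,0,0,0]
    - [0,0,0,0,0,0]
    - [0,0,0,0,0,0]
    - [0,0,0,0,0,0]
    - [0,0,0,0,0,0]
    - [0,0,0,0,0,0]
    - [0,0,0,0,0,0]
    - [0,0,0,0,0,0]
  grip: 1

```text
clock: 32.7
tcp_pos: [444.0, 119.0, 88.9]
eef_rot: [-104.9, 0.2, 108.3]
wrist_force: [-0.2, -0.7, 0.0]
opening: 85.7
```

```bash
python3 hm.py 0 pics/s12.png; python3 -c "
from h import *
cv2.imwrite('pics/w12.png',grab_frame('wrist')[:,:,::-1])"
```

```text
32.75 [444.03 118.98  88.93] [-104.91    0.16  108.32] [-0.93 -0.79  0.43] 85.01533610846978
[[-0.0, -0.6, -1.3, -0.002, 0.000, 0.000]]
[array([314.76, 160.25]), array([351.67, 276.82]), array([381.85, 372.09]), array([399.65, 428.32])]
```

View pics/w12.png

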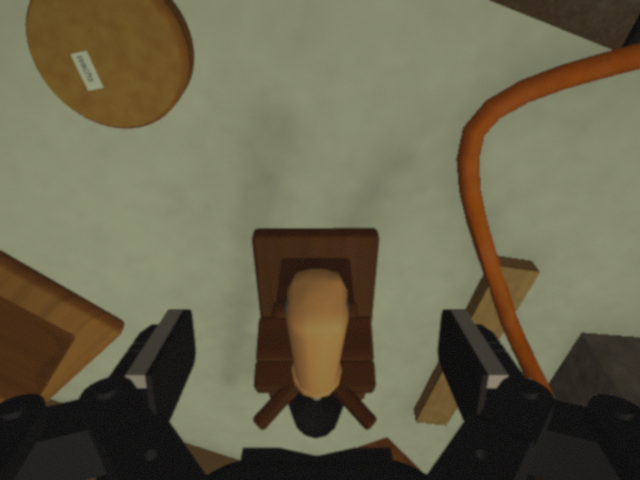

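Brush lies between fork arms, handle centred at (317,330), fingers clear. Retreat along the fingers.

>>> carry_out:
  rows:
    - [0,-5,0,0,0,0]
    - [0,-15,0,0,0,0]
    - [0,-25,0,0,0,0]
    - [0,-30,0,0,0,0]
    - [0,-30,0,0,0,0]
    - [0,-30,0,0,0,0]
    - [0,-15,0,0,0,0]
    - [0,0,0,0,0,0]

```text
clock: 33.8
tcp_pos: [408.0, 107.4, 235.5]
eef_rot: [-105.1, 0.2, 108.3]
wrist_force: [-0.5, -0.2, -0.7]
opening: 85.6
```

Run:
```python
from h import *
np.set_printoptions(precision=1,suppress=True)
s=observe();im=grab_frame('wrist');S=grab_frame('scene');print(s['tcp_pos'])
cv2.imwrite('pics/w13.png',im[:,:,::-1])
cv2.imwrite('pics/s13.png',cv2.resize(S[150:330,200:440,::-1],None,fx=3.3,fy=3.3,interpolation=cv2.INTER_CUBIC))
```

```text
[408.  107.4 235.5]
```

View pics/s13.png

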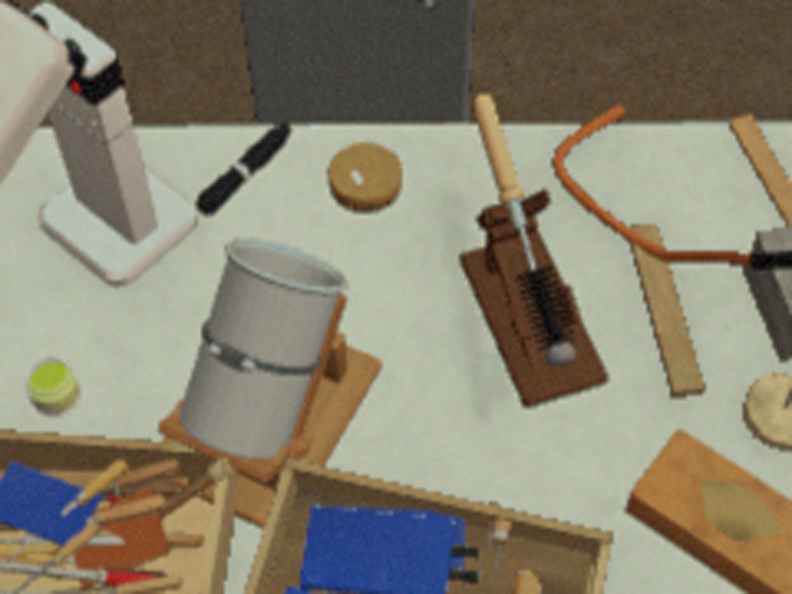

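View pics/w13.png

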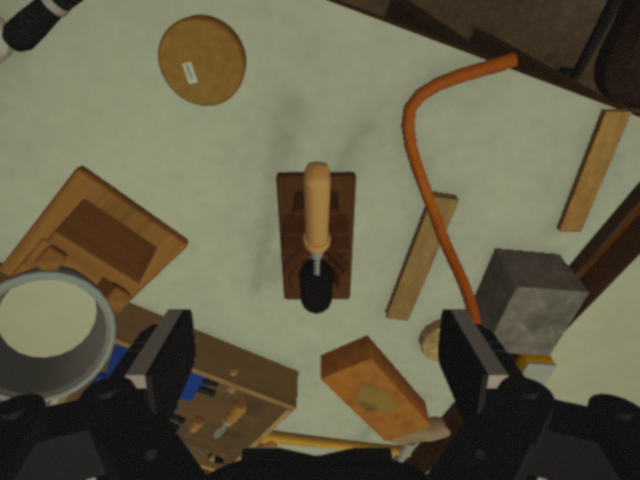

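```bash
python3 -c "
from plant import *
print(close_job())"
```

```text
the job is handed in; nothing more can be done
None
```

I did the whole job and handed it in at about 34 s of the 67 s allowed. `close_job` gives no verdict, so everything below is from my own readings.

- **Probe:** I took the brush and pushed it in along the beaker's axis. The soft end met the cake with the tip about 38 mm from the underside. It pressed with about 2–3 N, and the head was within 1 mm of the axis as worked out from the tool pose.
- **Strokes:** I made two strokes on the lower wall, each from a tip height of about 45 mm up to 95 mm. The head was more than half out in the camera view at the top of the first stroke, and the second reached the same tip height.
- **Pressure:** Corrected for the brush's weight, the readings showed about 6–7 N in all at the bottom of each stroke and about 2.5–3.5 N at the top.
- **Return:** I laid the brush back in its rest, opened the gripper and backed the arm about 150 mm away. In the last pictures the brush lay in the fork and saddle as at the start, within about 1 pixel. The tin, brick and jar showed no shift.

Three readings were less clear than I would like:
- **Noise:** The force readings vary by about 0.5 N, so all the figures above are approximate.
- **Second stroke:** At its top, the force on the wall first read only about 1 N. I pressed 2 mm more, got about 2.5 N, and held it there for a second.
- **Lengthwise force:** The wall contact also showed 2–4 N along the brush, which I did not explain. The total stayed well below the 15 N limit.

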